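Pin the cover, then crack the case lock and hold up its shackle

TASK

The sliding cover of the white steel case must stay secured while its combination lock is off: first take the loose retaining pin from the wooden block and put it down through the hole in the cover's steel tongue into the rail beneath, until its collar rests on the tongue, and let go of it. Then turn the dial clockwise past the small clicks until it drops into its one deep notch, with the pointer at the white index lug; after that pull the U-shackle straight up out of the lock and finish while still holding it in the gripper, upright and with its feet at least 10 cm above the top of the rail. Leave the pin, the cover and the dial as set, and do not disturb the jar or the screwdriver.

Things in the scene. Friction and masses are not known exactly. Their poses are not given: they have to be found in the camera images.
- case: White sheet-metal case, fixed. Origin on the table under the middle of its front rail; x points to the case's back, y along the rail. Aluminium rail 80 (x) x 250 (y) x 85 mm high; behind it the white box, 260 x 300 mm, cover top 89 mm high. On the rail at x = 0: dial axis at y = 85, shackle legs at 5 and -45, pin hole at -105 mm. The cover's steel tongue lies on the rail from y = -130 to -25 mm
- cover (a joint): Sliding cover with the steel tongue: 0 = shut (as at the start), holes of tongue and rail in line; grows (m) as it slides to the back
- pin_hole (a point): Centre of the mouth of the round 12 mm pin hole, on top of the tongue, 90 mm above the table; it goes straight down through the tongue (5 mm) and the rail (37 mm). Axes as the case's
- pin: Loose steel retaining pin, upright in the wooden block: 9.5 mm shaft 40 mm long with a pointed foot, then a collar 22 mm across, 4 mm thick, then a round grip 16 mm across, 26 mm tall (70 mm in all, 70 g). Origin at the centre of its foot, z towards the grip. Foot 10 mm above the table in the block, 50 mm when seated in the rail
- holder: Wooden block 70 x 70 x 45 mm, fixed, with a 14 mm hole 35 mm deep in the middle of its top in which the pin stands. Origin at the centre of its underside. It stands to the right or to the left of the case
- dial (a joint): Dial of the lock: angle (rad), counterclockwise from above. 0 = open notch: pointer (white line on one end of the bar grip) along the case's -x, at the white index lug on the rail. Starts at 0.75 to 1.4. Small clicks every 0.33 rad; the open notch is a deep click that centres the dial and resists leaving. The bolt frees the shackle only within 0.15 rad of 0
- dial_grip (a point): On the dial's axis at mid-height of its black bar grip, 119 mm above the table. Bar 46 mm long, 14 mm thick, from 99 to 131 mm above the table, on a disc 48 mm across (91 to 99 mm). The point's x axis runs along the bar, away from the pointer's end, and turns with the dial: it is the case's x when the dial is at 0
- shackle: Loose inverted U of 10 mm square steel bar, 60 mm wide, 92 mm tall, 220 g. Origin midway between the feet of its legs, y along the crown, z up. Locked: origin 48 mm above the table at y = -20 mm of the case, crown bar's centre 135 mm above the table; legs 37 mm deep in the rail with 1 mm play each side: free once lifted 37 mm straight up. 40 mm clear beneath the crown
- jar: Bystander: clear screw jar with a steel cap, 60 mm across, 85 mm tall, at the side of the case opposite to the wooden block; origin at the centre of its underside
- driver: Bystander: screwdriver lying across the cover of the case, behind the rail; origin under it
Not all that is in view belongs to the job. Of the things that look like the shackle, the middle-sized one is meant.

How it is judged (in metres and radians):
On the way, in this order (a step that is already met when the one before it is completed fails the run):
1. the pin is seated and let go, the lock still locked (z of pin in the frame of pin_hole below -0.036 m and horizontal distance between pin and pin_hole below 0.005 m and angle between pin's own z axis and vertical below 0.12 rad and contact force between the fingers and pin below 0.2 N and value of joint dial above 0.3 rad and z of shackle in the frame of case below 0.056 m), for 0.2 s.
2. the dial is in its open notch, the shackle still down (value of joint dial between -0.15 and 0.15 rad and z of shackle in the frame of case below 0.056 m), for 0.2 s.
3. the shackle is pulled out of the rail (z of shackle in the frame of case above 0.09 m), for 0.1 s.
At the end, for the whole second after the job is handed in: Shackle held in the fingers, at rest, upright within 17 deg, feet over 95 mm above the rail top; pin seated in tongue and rail (collar within 4 mm of the tongue, 5 mm of the hole axis, 7 deg of upright), let go; dial within 0.15 rad of its open notch; cover shut within 6 mm (z of shackle in the frame of case above 0.18 m and angle between shackle's own z axis and vertical below 0.3 rad and linear speed of shackle below 0.05 m/s and contact force between the fingers and shackle above 1 N and contact force between shackle and case below 0.1 N and z of pin in the frame of pin_hole below -0.036 m and horizontal distance between pin and pin_hole below 0.005 m and angle between pin's own z axis and vertical below 0.12 rad and value of joint dial between -0.15 and 0.15 rad and value of joint cover below 0.006 m); the arm keeps its last pose, push and grip.
It fails at once if the jar or the screwdriver is moved more than 30 mm (distance of any of jar, driver from where it was at the start of the episode above 0.03 m).
It also fails if it takes over 67 s, if anything falls off the work surface, if the arm or the gripper's body presses on something with over 40 N, if the wrist force passes 120 N, or if a joint passes its speed limit or range.

ROBOT

A 6-joint arm with a two-finger parallel gripper is mounted at the origin on the work surface. World frame = base frame: x ahead of the robot, y to its left, z up, the work surface at z = 0. Lengths are in m, angles in degrees, forces in N, time in s.
With the tool pointing down it reaches from about 0.375 to 0.9 m from the base axis. Payload 3.1 kg.
Tool frame: the origin (TCP) lies on the centre line of the jaws, within the pads' length; the fingertips stand finger_overhang ahead of it and the grasp point (between the pads) lies 5 mm behind it (finger_overhang is the distance from the TCP to the fingertips, in m); z points along the fingers, y is the line along which they close (so a half turn about z gives the same grasp; the last joint's range is limited). The gripper opens to 87 mm and grips with 3 to 60 N. Pads are 19 mm wide; open, the fingers measure 117 mm over their backs; the gripper's body (75 mm by 190 mm) begins 51 mm behind the grasp point.
Start: joints at [63.856, 30.224, 82.088, -0, 67.689, -10.227], TCP at [0.171, 0.601, 0.237] pointing down, gripper open.
Joint ranges: [-176.69, 176.69], [-43.24, 126.21], [12.49, 139.97], [-82, 262], [0, 151.66], [-163.58, 163.58]. Speed limits (degrees/s): [159.86, 159.86, 180, 180, 180, 180].

INTERFACE

Orientations are given as a 3x3 rotation matrix whose columns are the frame's x, y, z axes.
In Python, from rig import read_state, capture, calibration, hand_in, finger_overhang gives the robot as it stands.
- The arm moves only by the tool send_rows, never from a script. Its argument "plan" is a list of rows, each a list of 5 numbers: the closure in counts, from 0 (fully open) to 255 (shut), then the shift along the tool's x, y, z in m, then the turn about the tool's z in rad. A call has 1 to 20 rows; each row shifts and turns the commanded pose from where the row before left it, along the tool's axes as they then stand; what a row does not reach is not made up. A row lasts 1/12 s, in which the tool goes at most 41.7 mm and 7.16 degrees, less where a joint would pass 70% of its speed; a pose out of reach is approached as far as the arm can. A call is refused whole if a number of a shift passes 0.0417 or a number of a turn 0.125, either way. A call with a gripper value outside its range is refused whole. The fingers move at their own pace and stop on an object; the grip force is fixed at half the most. Time passes only in rows, so rows that do not move let the fingers close. It gives the time, the measured TCP pose, the force, the opening and the grip force at its end, in the units of the state.
- read_state(): the state, without advancing time (a new reading comes with each control period).
- capture(name): name is "side" or "top"; returns (picture, depth): 480x640x3 uint8, blue, green, red; 480x640 float32, m along the optical axis (not along the pixel's ray), 0 where there is no reading.
- calibration(name): a dict with "fx", "fy", "cx", "cy" (pixels), "dist_coeffs" ([k1, k2, p1, p2, k3] as OpenCV has them; the pictures are not rectified), "xyz" and "rotation" of the camera in the world. Camera axes: x right, y down, z forward; pixel columns grow to the right and rows downward; lengths in m; the calibration is good to about 2 mm. A picture is of the moment at which its call begins. calibration takes no time and is no camera call.
- hand_in(): hands the job in; it is judged then, once.
The state is a dict: "time_s": time; "joint_positions": joint angles; "qvel": joint speeds; "tau": joint torques, N m; "position": TCP position; "tcp_rot": TCP orientation; "force": force on the tool from outside, world axes, zero at the start; "moment": the same for the moment, N m; "opening": opening from 0.0 (shut) to 1.0 (fully open); "grasp_force": force on a finger pad.
Only numpy, scipy, OpenCV 4.12 (cv2) and the standard library are available. Lean on these libraries where they do the work, as an engineer would, in place of code of your own. Each camera call takes 0.05 s, during which the arm holds its last target. There are 200 camera calls.

## Working session

There is one attempt and no reset: what is moved stays moved. The work goes in short steps, Python scripts to look and compute and a tool call to move; the robot and the scene stay as the last step left them, time stands still between calls to the robot, and variables do not carry over. Pictures are saved under pics/ and viewed, at most 10 in all, crops included, and the job is handed in when it is done.

Besides the shell and the picture viewer there is one more tool, called after "Request:" as name(argument=value, ...), one argument or row to a line, values as JSON. send_rows: Moves the arm, as the interface text tells. Its arguments: {"type":"object","properties":{"plan":{"type":"array","items":{"type":"array","items":{"type":"number"}}}},"required":["plan"]}

```bash
mkdir -p pics
cat > h.py <<'E'
import numpy as np, cv2
from rig import *
def cam(n):
    c=calibration(n); K=np.array([[c['fx'],0,c['cx']],[0,c['fy'],c['cy']],[0,0,1]]); return c,K
def snap(n,f):
    im,d=capture(n); cv2.imwrite(f'pics/{f}.png',im); np.save(f'pics/{n}_d.npy',d); np.save(f'pics/{n}_i.npy',im); return im,d
def ray(n,u,v):
    c,K=cam(n); p=cv2.undistortPoints(np.array([[[u,v]]],float),K,np.array(c['dist_coeffs'],float))[0,0]
    return np.array(c['xyz']),np.array(c['rotation'])@np.array([p[0],p[1],1])
def atz(n,u,v,z):
    o,r=ray(n,u,v); return o+r*(z-o[2])/r[2]
def atd(n,u,v):
    d=np.load(f'pics/{n}_d.npy'); w=d[int(v)-1:int(v)+2,int(u)-1:int(u)+2]; o,r=ray(n,u,v); return o+r*np.median(w[w>0])
def proj(n,P):
    c,K=cam(n); R=np.array(c['rotation']); rv=cv2.Rodrigues(R.T)[0]; t=-R.T@np.array(c['xyz'])
    return cv2.projectPoints(np.array(P,float).reshape(-1,1,3),rv,t,K,np.array(c['dist_coeffs'],float))[0][:,0]
E
python3 - <<'E'
from h import *
np.set_printoptions(precision=4,suppress=True)
snap('top','top0');snap('side','side0')
s=read_state();print(s['time_s'],s['position'],s['tcp_rot'],s['force'],s['opening'],finger_overhang)
for n in('top','side'):
  c=calibration(n);print(n,c['xyz'],c['rotation'],c['fx'],c['dist_coeffs'])
E
```

```text
0.1 [0.1711 0.6005 0.2356] [[-0.9617  0.2743 -0.0008]
 [ 0.2743  0.9617 -0.0018]
 [ 0.0003 -0.002  -1.    ]] [-0.1387  0.1534  0.1843] 0.9993401166933669 0.014
top [ 0.4487 -0.0081  1.1359] [[ 0.0037 -0.9958  0.0912]
 [-0.9999 -0.0023  0.0158]
 [-0.0155 -0.0913 -0.9957]] 459.0910915746717 [-0.0669  0.      0.      0.      0.    ]
side [ 0.1081 -0.433   0.7249] [[ 0.7085 -0.495   0.5029]
 [-0.7057 -0.5005  0.5015]
 [ 0.0035 -0.7102 -0.704 ]] 503.9839691099184 [-0.0272  0.      0.      0.      0.    ]
```

View pics/top0.png

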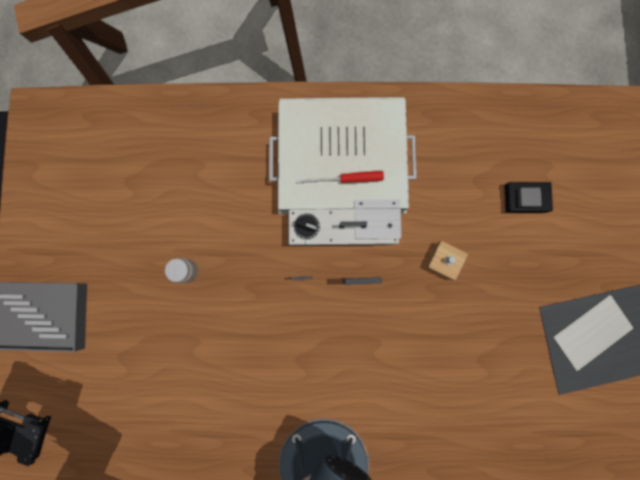

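View pics/side0.png

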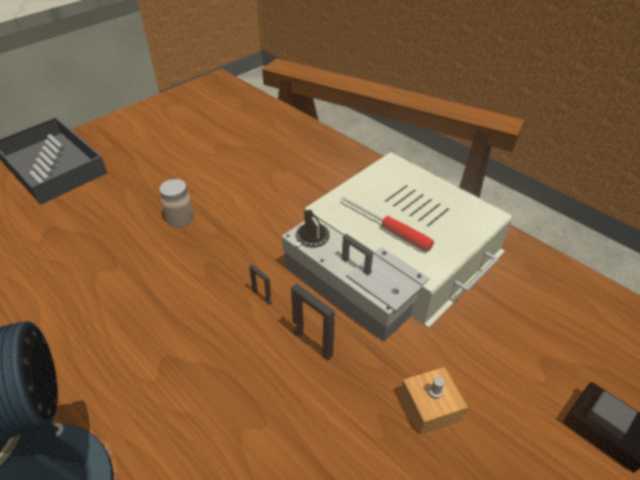

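The top view shows the case: dial (306,226), shackle in the rail (352,224), pin hole (389,226), wooden block with the pin (448,261) and jar (179,270). There are three U-shapes in the top view: a small one loose at (299,278), a large one loose at (360,280), and the middle-sized one in the rail at (352,224). The one in the rail fits the description. I'll confirm it in crops.

Run:
```python
from h import *
a=np.load('pics/top_i.npy')[185:295,275:475]; cv2.imwrite('pics/c1.png',cv2.resize(a,None,fx=4,fy=4,interpolation=cv2.INTER_CUBIC))
a=np.load('pics/side_i.npy')[190:430,240:480]; cv2.imwrite('pics/c2.png',cv2.resize(a,None,fx=2.5,fy=2.5,interpolation=cv2.INTER_CUBIC))
```

```text
(no output)
```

View pics/c1.png

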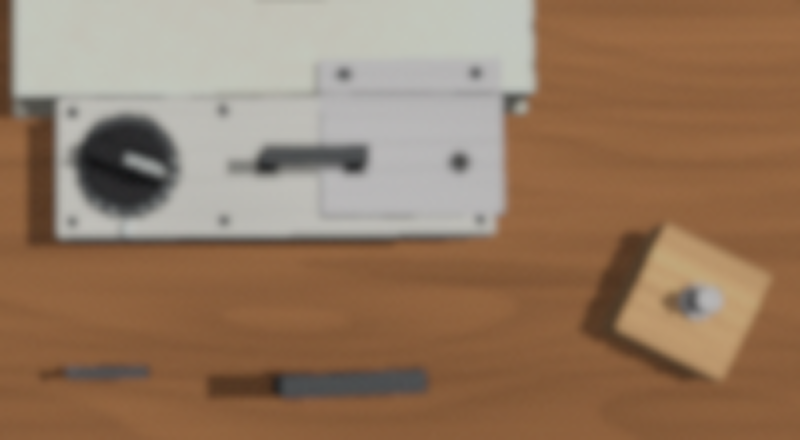

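View pics/c2.png

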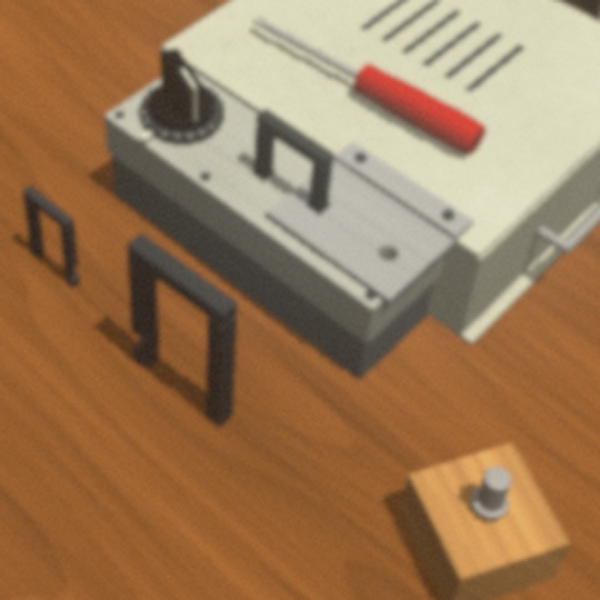

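The crop confirms it: the middle-sized U sits in the rail, its crown at c1 (315,155). The small one (c1 105,372) and the large one (c1 350,383) are loose decoys in front. The dial pointer points to case -y and slightly -x, the hole is at c1 (459,162), and the pin's top is at c1 (706,298).

Run:
```python
from h import *
np.set_printoptions(precision=4,suppress=True)
from scipy.optimize import least_squares
T=lambda x,y:(275+(x+.5)/4-.5,185+(y+.5)/4-.5)
S=lambda x,y:(240+(x+.5)/2.5-.5,190+(y+.5)/2.5-.5)
ot=[((0,-.105,.09),T(459,162)),((-.04,.125,.085),T(56,239)),((-.04,-.125,.085),T(496,236)),((0,.085,.099),T(127,165))]
os_=[((0,-.105,.09),S(388,253)),((-.04,.125,.085),S(106,118)),((-.04,-.125,.085),S(373,308)),((0,.085,.095),S(181,110)),((0,.010,.14),S(262,112)),((0,-.050,.14),S(329,160))]
def W(p,P):
    P=np.array(P);c,s=np.cos(p[2]),np.sin(p[2]);return np.c_[p[0]+c*P[:,0]-s*P[:,1],p[1]+s*P[:,0]+c*P[:,1],P[:,2]]
for nm,sets in(('top',[('top',ot)]),('side',[('side',os_)]),('both',[('top',ot),('side',os_)])):
    f=lambda p:np.concatenate([(proj(n,W(p,[q[0] for q in o]))-np.array([q[1] for q in o])).ravel() for n,o in sets])
    r=least_squares(f,[.6,0,0]);print(nm,r.x[:2],np.degrees(r.x[2]),r.fun.round(1))
    print(' hole',W(r.x,[(0,-.105,.09)]),'dial',W(r.x,[(0,.085,.119)]),'shk',W(r.x,[(0,-.02,.135)]))
print('hole',atz('top',*T(459,162),.09),atz('side',*S(388,253),.09),atd('top',*T(459,162)))
print('pin',atz('top',*T(706,297),.08),atz('side',*S(497,474),.08),atd('top',*T(706,297)),atd('side',*S(497,474)))
cs=[(668,222),(773,275),(721,381),(612,327)]
C=np.array([atz('top',*T(*c),.045) for c in cs]);print('block',C,C.mean(0))
C=np.array([atz('side',*S(*c),.045) for c in [(512,444),(569,545),(463,579),(408,476)]]);print('blockS',C.mean(0))
a=[atz('top',*T(*c),.14)for c in[(262,148),(367,146)]];print('crown back edge',a)
p=[atz('top',*T(*c),.131) for c in [(127,156),(165,172)]];print('ptr',p)
print('jar',atd('top',179,270),'bigU',atd('top',360,280))
```

```text
top [ 0.5656 -0.0451] 0.6850650410885132 [-0.   0.5  0.6 -0.2 -0.5 -0.5 -0.1  0.2]
 hole [[ 0.5668 -0.1501  0.09  ]] dial [[0.5646 0.0399 0.119 ]] shk [[ 0.5658 -0.0651  0.135 ]]
side [ 0.5671 -0.0462] 0.9271216569908548 [ 0.4  0.3 -0.9 -0.2  0.3  1.2  0.2 -1.2 -0.4  0.2  0.4 -0.8]
 hole [[ 0.5688 -0.1512  0.09  ]] dial [[0.5657 0.0388 0.119 ]] shk [[ 0.5674 -0.0662  0.135 ]]
both [ 0.5667 -0.0459] 0.8350939039007486 [ 0.4 -0.1  1.  -0.5 -0.1 -1.1  0.3 -0.2  0.   0.4 -1.1 -0.3 -0.1  1.3
 -0.1 -1.2 -0.7  0.3  0.1 -0.8]
 hole [[ 0.5682 -0.1509  0.09  ]] dial [[0.5654 0.039  0.119 ]] shk [[ 0.5669 -0.0659  0.135 ]]
hole [ 0.5681 -0.1501  0.09  ] [ 0.5688 -0.1504  0.09  ] [ 0.5709 -0.1535  0.0652]
pin [ 0.4914 -0.2932  0.08  ] [ 0.4928 -0.2933  0.08  ] [ 0.4914 -0.2933  0.0794] [ 0.4926 -0.2934  0.0802]
block [[ 0.5375 -0.2808  0.045 ]
 [ 0.506  -0.3431  0.045 ]
 [ 0.4431 -0.3106  0.045 ]
 [ 0.4749 -0.2462  0.045 ]] [ 0.4904 -0.2952  0.045 ]
blockS [ 0.4906 -0.2956  0.045 ]
crown back edge [array([ 0.5698, -0.0359,  0.14  ]), array([ 0.571 , -0.0932,  0.14  ])]
ptr [array([0.5663, 0.0382, 0.131 ]), array([0.5575, 0.0172, 0.131 ])]
jar [0.4635 0.3344 0.0845] bigU [ 0.4429 -0.0798  0.1253]
```

Request:
send_rows(
  plan=[
    [130,0,0,0,0.1175],
    [130,0,0,0,0.1175],
    [130,0,0,0,0.1175],
    [130,0,0,0,0.1175],
    [130,0,0,0,0.1175],
    [130,0,0,0,0.1175],
    [130,0,0,0,0.1175],
    [130,0,0,0,0.1175],
    [130,0,0,0,0.1175],
    [130,0,0,0,0.1175],
    [130,0,0,0,0.1175],
    [130,-0.03,0.03,0,0],
    [130,-0.03,0.03,0,0],
    [130,-0.03,0.03,0,0],
    [130,-0.03,0.03,0,0],
    [130,-0.03,0.03,0,0],
    [130,-0.03,0.03,0,0],
    [130,-0.03,0.03,0,0],
    [130,-0.03,0.03,0,0],
    [130,-0.03,0.03,0,0],
  ],
)

```text
time_s: 1.77
position: [0.4375, 0.3342, 0.2363]
tcp_rot: [[-0.0, 1.0, -0.001], [1.0, 0.0, -0.0], [-0.0, -0.001, -1.0]]
force: [1.0, 1.0, 0.3]
opening: 0.493
grasp_force: 0.0
```

Request:
send_rows(
  plan=[
    [130,-0.0347,0.0028,0,0],
    [130,-0.0347,0.0028,0,0],
    [130,-0.0347,0.0028,0,0],
    [130,-0.0347,0.0028,0,0],
    [130,-0.0347,0.0028,0,0],
    [130,-0.0347,0.0028,0,0],
    [130,-0.0347,0.0028,0,0],
    [130,-0.0347,0.0028,0,0],
    [130,-0.0347,0.0028,0,0],
    [130,-0.0347,0.0028,0,0],
    [130,-0.0347,0.0028,0,0],
    [130,-0.0347,0.0028,0,0],
    [130,-0.0347,0.0028,0,0],
    [130,-0.0347,0.0028,0,0],
    [130,-0.0347,0.0028,0,0],
    [130,-0.0347,0.0028,0,0],
    [130,-0.0347,0.0028,0,0],
    [130,-0.0347,0.0028,0,0],
    [130,0,0,0,0],
    [130,0,0,0,0],
  ],
)

```text
time_s: 3.43
position: [0.4871, -0.2903, 0.2359]
tcp_rot: [[0.003, 1.0, -0.0], [1.0, -0.003, 0.001], [0.001, -0.0, -1.0]]
force: [0.5, 0.2, 0.0]
opening: 0.493
grasp_force: 0.0
```

Request:
send_rows(
  plan=[
    [130,-0.0035,0.0045,0.02,0],
    [130,0,0,0.03,0],
    [130,0,0,0.03,0],
    [130,0,0,0.03,0],
    [130,0,0,0.02,0],
    [130,0,0,0.01,0],
    [130,0,0,0.01,0],
    [130,0,0,0.01,0],
    [130,0,0,0.004,0],
    [130,0,0,0,0],
    [130,0,0,0,0],
  ],
)

```text
time_s: 4.35
position: [0.4923, -0.2923, 0.0732]
tcp_rot: [[-0.001, 1.0, 0.001], [1.0, 0.001, -0.001], [-0.001, 0.001, -1.0]]
force: [0.1, 0.1, 0.1]
opening: 0.489
grasp_force: 0.0
```

Request:
send_rows(
  plan=[
    [180,-0.001,0,0.001,0],
    [230,0,0,0,0],
    [255,0,0,0,0],
    [255,0,0,0,0],
    [255,0,0,0,0],
    [255,0,0,0,0],
    [255,0,0,0,0],
    [255,0,0,0,0],
    [255,0,0,0,0],
  ],
)

```text
time_s: 5.1
position: [0.4919, -0.2932, 0.0718]
tcp_rot: [[-0.001, 1.0, 0.0], [1.0, 0.001, -0.0], [-0.0, 0.0, -1.0]]
force: [-1.3, 0.9, 2.5]
opening: 0.175
grasp_force: 30.0
```

Request:
send_rows(
  plan=[
    [255,0,0,-0.01,0],
    [255,0,0,-0.02,0],
    [255,0,0,-0.025,0],
    [255,0,0,-0.025,0],
    [255,0,0,-0.02,0],
    [255,0,0,0,0],
    [255,0.0143,0.0076,0,0],
    [255,0.0143,0.0076,0,0],
    [255,0.0143,0.0076,0,0],
    [255,0.0143,0.0076,0,0],
    [255,0.0143,0.0076,0,0],
    [255,0.0143,0.0076,0,0],
    [255,0.0143,0.0076,0,0],
    [255,0.0143,0.0076,0,0],
    [255,0.0143,0.0076,0,0],
    [255,0.0143,0.0076,0,0],
    [255,0,0,0,0],
    [255,0,0,0,0],
    [255,0,0,0,0],
  ],
)

```text
time_s: 6.68
position: [0.5672, -0.1502, 0.171]
tcp_rot: [[-0.001, 1.0, -0.001], [1.0, 0.001, 0.0], [0.0, -0.001, -1.0]]
force: [-0.9, 0.6, -0.4]
opening: 0.175
grasp_force: 30.0
```

Run:
```python
from h import *
np.set_printoptions(precision=4,suppress=True)
im,d=snap('side','s1'); s=read_state();print(s['position'],s['force'],s['grasp_force'])
print(proj('side',[[.5682,-.1503,.09],[.5682,-.1503,.11]]))
cv2.imwrite('pics/c3.png',cv2.resize(im[220:320,335:455],None,fx=6,fy=6,interpolation=cv2.INTER_CUBIC)[:600,:720])
```

```text
[ 0.5672 -0.1506  0.1711] [-0.114  -0.1347 -0.8227] 29.955609454773366
[[394.6052 291.0678]
 [395.9864 283.0723]]
```

View pics/c3.png

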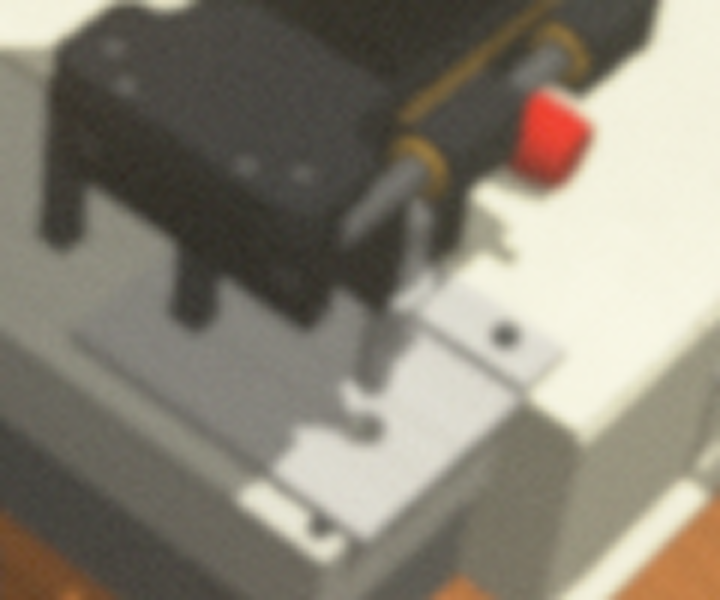

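The crop shows the pin held in the fingers, its foot at about c3 (372,388) and the hole at (366,428), so they are nearly in line. I'll lower it to just above the hole and compare closely.

Request:
send_rows(
  plan=[
    [255,0,0.001,0.008,0],
    [255,0,0,0.006,0],
    [255,0,0,0,0],
    [255,0,0,0,0],
  ],
)

```text
time_s: 7.07
position: [0.5681, -0.1502, 0.1566]
tcp_rot: [[0.0, 1.0, -0.002], [1.0, -0.0, 0.001], [0.001, -0.002, -1.0]]
force: [-0.4, 0.3, -1.0]
opening: 0.174
grasp_force: 30.0
```

Run:
```python
from h import *
np.set_printoptions(precision=4,suppress=True)
s=read_state();p=s['position'];print(p,s['force'])
ims=np.mean([capture('side')[0].astype(float) for _ in range(6)],0).astype(np.uint8)
x0,y0=375,262;k=14
a=cv2.resize(ims[y0:y0+42,x0:x0+42],None,fx=k,fy=k,interpolation=cv2.INTER_CUBIC)
cv2.imwrite('pics/c4.png',a)
f=p[2]-.0718+.010
P=[[.5682,-.1503,.09],[p[0],p[1],f],[p[0],p[1],f+.04],[p[0]+.005,p[1],f],[p[0],p[1]+.005,f]]
print((proj('side',P)-[x0-.5,y0-.5])*k)
```

```text
[ 0.5681 -0.1502  0.1566] [-0.3806  0.2825 -1.0013]
[[281.4734 413.9498]
 [285.0236 387.4503]
 [324.6595 157.6283]
 [312.2013 364.0677]
 [251.437  363.8836]]
```

View pics/c4.png

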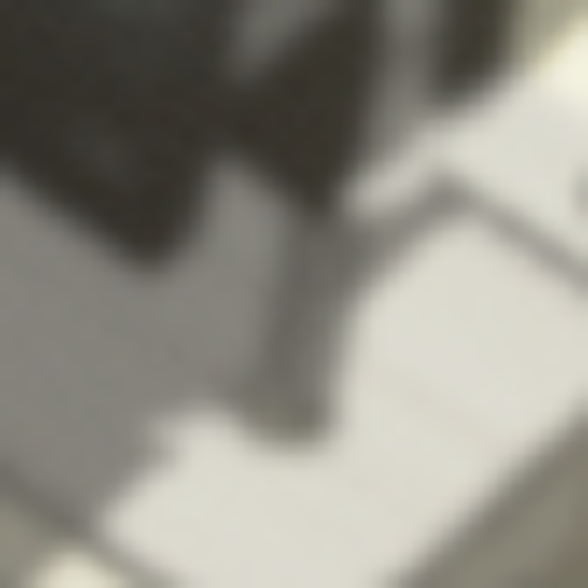

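The shaft is upright and its foot is over the hole: it drops to about (291,415), against the hole at about (290,413). I'll lower it gently.

Request:
send_rows(
  plan=[
    [255,0,0,0.003,0],
    [255,0,0,0.003,0],
    [255,0,0,0.003,0],
    [255,0,0,0.002,0],
    [255,0,0,0,0],
  ],
)

```text
time_s: 7.78
position: [0.5687, -0.1497, 0.1459]
tcp_rot: [[-0.0, 1.0, -0.0], [1.0, 0.0, 0.001], [0.001, -0.0, -1.0]]
force: [0.4, 0.5, -0.7]
opening: 0.173
grasp_force: 30.0
```

Request:
send_rows(
  plan=[
    [255,0,0,0.004,0],
    [255,0,0,0.004,0],
    [255,0,0,0.004,0],
    [255,0,0,0.004,0],
    [255,0,0,0,0],
  ],
)

```text
time_s: 8.2
position: [0.5687, -0.1497, 0.1296]
tcp_rot: [[-0.0, 1.0, -0.001], [1.0, 0.0, 0.001], [0.001, -0.001, -1.0]]
force: [1.4, 1.8, -2.2]
opening: 0.173
grasp_force: 30.0
```

Request:
send_rows(
  plan=[
    [255,0,0,0.004,0],
    [255,0,0,0.004,0],
    [255,0,0,0.004,0],
    [255,0,0,0.003,0],
    [255,0,0,0,0],
    [255,0,0,0,0],
  ],
)

```text
time_s: 8.7
position: [0.5687, -0.1498, 0.1149]
tcp_rot: [[-0.0, 1.0, -0.0], [1.0, 0.0, 0.001], [0.001, -0.0, -1.0]]
force: [1.5, 3.3, -2.5]
opening: 0.177
grasp_force: 30.0
```

Request:
send_rows(
  plan=[
    [255,0,0,0.002,0],
    [255,0,0,0.001,0],
    [255,0,0,0,0],
    [255,0,0,0,0],
  ],
)

```text
time_s: 9.03
position: [0.5689, -0.1498, 0.1126]
tcp_rot: [[-0.0, 1.0, 0.0], [1.0, 0.0, 0.0], [0.0, 0.0, -1.0]]
force: [2.1, 4.0, -0.1]
opening: 0.174
grasp_force: 30.0
```

Request:
send_rows(
  plan=[
    [220,0,0,0,0],
    [190,0,0,0,0],
    [150,0,0,0,0],
    [150,0,0,0,0],
    [150,0,0,0,0],
    [150,0,0,0,0],
    [150,0,0,-0.01,0],
    [150,0,0,-0.02,0],
    [150,0,0,-0.03,0],
    [150,0,0,-0.03,0],
    [150,0,0,-0.03,0],
    [150,0.02,-0.02,-0.02,0],
    [150,0.03,-0.01,0,0],
    [150,0.03,0,0,0],
    [150,0.03,0,0,0],
    [150,0,0,0,0],
    [150,0,0,0,0],
  ],
)

```text
time_s: 10.45
position: [0.5385, -0.0388, 0.2535]
tcp_rot: [[-0.004, 1.0, 0.001], [1.0, 0.004, -0.001], [-0.001, 0.001, -1.0]]
force: [0.1, -1.1, -0.5]
opening: 0.414
grasp_force: 0.0
```

Run:
```python
from h import *
np.set_printoptions(precision=4,suppress=True)
im,_=snap('side','s2'); snap('top','t2'); s=read_state();print(s['position'],s['force'])
cv2.imwrite('pics/c5.png',np.hstack([cv2.resize(im[200:320,300:420],None,fx=4,fy=4,interpolation=cv2.INTER_CUBIC)]))
d=np.load('pics/side_d.npy')
pt=proj('side',[[.5682,-.1503,.12]])[0];print(pt,(pt-[299.5,199.5])*4)
# grid heights around pin top
H=[[atd('side',u,v)[2] if d[v,u]>0 else 0 for u in range(int(pt[0])-4,int(pt[0])+6)] for v in range(int(pt[1])-6,int(pt[1])+6)]
print(np.array(H).round(3))
```

```text
[ 0.539  -0.0406  0.2531] [ 0.2431 -0.3469  0.4651]
[396.6948 278.9684] [388.7793 317.8734]
[[0.091 0.091 0.09  0.09  0.09  0.09  0.09  0.091 0.091 0.091]
 [0.09  0.09  0.091 0.091 0.09  0.09  0.09  0.091 0.091 0.091]
 [0.09  0.091 0.091 0.091 0.09  0.091 0.091 0.091 0.09  0.09 ]
 [0.09  0.09  0.09  0.09  0.09  0.091 0.091 0.09  0.09  0.089]
 [0.091 0.092 0.093 0.119 0.119 0.12  0.119 0.12  0.119 0.091]
 [0.09  0.092 0.12  0.12  0.12  0.121 0.121 0.121 0.12  0.12 ]
 [0.091 0.119 0.12  0.121 0.121 0.121 0.121 0.12  0.12  0.12 ]
 [0.092 0.119 0.121 0.121 0.121 0.121 0.121 0.121 0.12  0.12 ]
 [0.091 0.118 0.12  0.121 0.121 0.121 0.12  0.12  0.12  0.12 ]
 [0.091 0.118 0.12  0.12  0.121 0.121 0.121 0.12  0.12  0.12 ]
 [0.108 0.116 0.119 0.119 0.12  0.12  0.12  0.119 0.119 0.118]
 [0.109 0.113 0.115 0.118 0.118 0.118 0.118 0.118 0.117 0.115]]
```

View pics/c5.png

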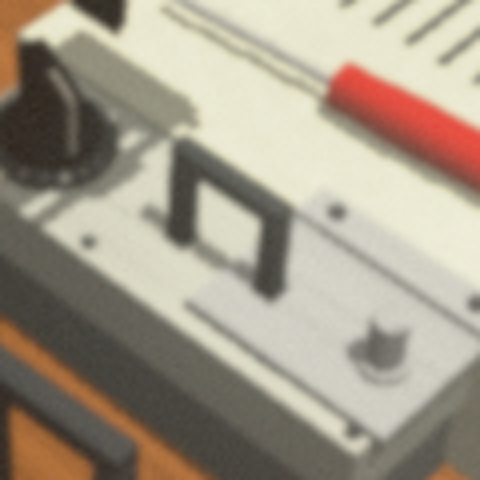

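The pin is seated: its top is at z=0.120, at c5 (390,325), with the collar on the tongue. The shackle is still down. Now the dial.

Request:
send_rows(
  plan=[
    [150,0.0265,0.009,0,0],
    [150,0.0265,0.009,0,0],
    [150,0.0265,0.0085,0,0],
    [150,0,0,0.01,0.1],
    [150,0,0,0.01,0.1],
    [150,0,0,0.01,0.1],
    [150,0,0,0.01,0.1],
    [150,0,0,0,0],
    [150,0,0,0,0],
  ],
)

```text
time_s: 11.3
position: [0.5652, 0.0383, 0.2121]
tcp_rot: [[0.388, 0.922, -0.001], [0.922, -0.388, -0.0], [-0.001, -0.001, -1.0]]
force: [0.7, -0.1, 0.5]
opening: 0.413
grasp_force: 0.0
```

Request:
send_rows(
  plan=[
    [150,0.001,0,0.02,0],
    [150,0,0,0.02,0],
    [150,0,0,0.02,0],
    [150,0,0,0.015,0],
    [150,0,0,0.01,0],
    [150,0,0,0.008,0],
    [150,0,0,0,0],
    [150,0,0,0,0],
    [200,0,0,0,0],
    [230,0,0,0,0],
    [255,0,0,0,0],
    [255,0,0,0,0],
    [255,0,0,0,0],
    [255,0,0,0,0],
    [255,0,0,0,0],
  ],
)

```text
time_s: 12.55
position: [0.567, 0.0399, 0.1202]
tcp_rot: [[0.389, 0.921, 0.003], [0.921, -0.389, -0.001], [0.001, 0.003, -1.0]]
force: [1.7, -2.6, 2.3]
opening: 0.162
grasp_force: 30.0
```

Request:
send_rows(
  plan=[
    [255,0,0,0,0.06],
    [255,0,0,0,0.06],
    [255,0,0,0,0.06],
    [255,0,0,0,0.06],
    [255,0,0,0,0.06],
    [255,0,0,0,0.06],
    [255,0,0,0,0.06],
    [255,0,0,0,0.06],
    [255,0,0,0,0.06],
    [255,0,0,0,0.06],
    [255,0,0,0,0],
    [255,0,0,0,0],
  ],
)

```text
time_s: 13.55
position: [0.567, 0.0399, 0.1202]
tcp_rot: [[0.841, 0.542, 0.003], [0.542, -0.841, -0.001], [0.002, 0.002, -1.0]]
force: [3.5, -2.4, 3.6]
opening: 0.158
grasp_force: 30.0
```

Run:
```python
from h import *
s=read_state();print(np.round(s['moment'],2),np.round(s['force'],1),s['position'])
```

```text
[-0.47 -0.28 -0.13] [ 3.5 -2.4  3.6] [0.56702934 0.0399101  0.12022686]
```

Request:
send_rows(
  plan=[
    [255,0,0,0,0.062],
    [255,0,0,0,0.062],
    [255,0,0,0,0.062],
    [255,0,0,0,0.062],
    [255,0,0,0,0.062],
    [255,0,0,0,0.062],
    [255,0,0,0,0.062],
    [255,0,0,0,0.062],
    [255,0,0,0,0.062],
    [255,0,0,0,0],
    [255,0,0,0,0],
    [255,0,0,0,0],
  ],
)

```text
time_s: 14.55
position: [0.567, 0.0399, 0.1202]
tcp_rot: [[1.0, 0.016, 0.003], [0.016, -1.0, -0.001], [0.003, 0.001, -1.0]]
force: [4.4, -3.9, 4.3]
opening: 0.155
grasp_force: 30.0
```

Run:
```python
from h import *
s=read_state();print(np.round(s['moment'],2),np.round(s['force'],1),s['position'])
```

```text
[-0.61 -0.47 -0.05] [ 4.4 -3.9  4.3] [0.56698928 0.03987268 0.12024513]
```

Request:
send_rows(
  plan=[
    [220,0,0,0,0],
    [190,0,0,0,0],
    [150,0,0,0,0],
    [150,0,0,0,0],
    [150,0,0,0,0],
    [150,0,0,-0.01,0],
    [150,0,0,-0.02,0],
    [150,0,0,-0.03,0],
    [150,0,0,-0.03,0],
    [150,0,0,-0.03,0],
    [150,0,0.02,-0.01,0],
    [150,0,0.03,0,0],
    [150,0,0.03,0,0],
    [150,0,0.0255,0,0],
    [150,0,0,0,0],
  ],
)

```text
time_s: 15.8
position: [0.5673, -0.0693, 0.2503]
tcp_rot: [[1.0, 0.01, 0.001], [0.01, -1.0, -0.002], [0.001, 0.002, -1.0]]
force: [0.0, -0.1, 0.2]
opening: 0.41
grasp_force: 0.0
```

Request:
send_rows(
  plan=[
    [150,0,0,0,-0.12],
    [150,0,0,0,-0.12],
    [150,0,0,0,-0.12],
    [150,0,0,0,-0.12],
    [150,0,0,0,-0.12],
    [150,0,0,0,-0.12],
    [150,0,0,0,-0.12],
    [150,0,0,0,-0.12],
    [150,0,0,0,-0.12],
    [150,0,0,0,-0.12],
    [150,0,0,0,-0.12],
    [150,0,0,0,-0.12],
    [150,0,0,0,-0.12],
    [150,0,0,0,0],
    [150,0,0,0,0],
  ],
)

```text
time_s: 17.05
position: [0.5667, -0.0644, 0.2498]
tcp_rot: [[-0.0, 1.0, -0.0], [1.0, 0.0, 0.001], [0.001, -0.0, -1.0]]
force: [0.5, -0.5, -0.3]
opening: 0.409
grasp_force: 0.0
```

Run:
```python
from h import *
im,_=snap('side','s3');s=read_state();print(s['position'],s['tcp_rot'][:,1],s['force'])
cv2.imwrite('pics/c6.png',cv2.resize(im[200:320,285:425],None,fx=5,fy=5,interpolation=cv2.INTER_CUBIC))
```

```text
[ 0.56675087 -0.06452246  0.24971668] [ 9.99999937e-01  1.19446354e-04 -3.35630027e-04] [ 0.01402489  0.41210413 -0.11136787]
```

View pics/c6.png

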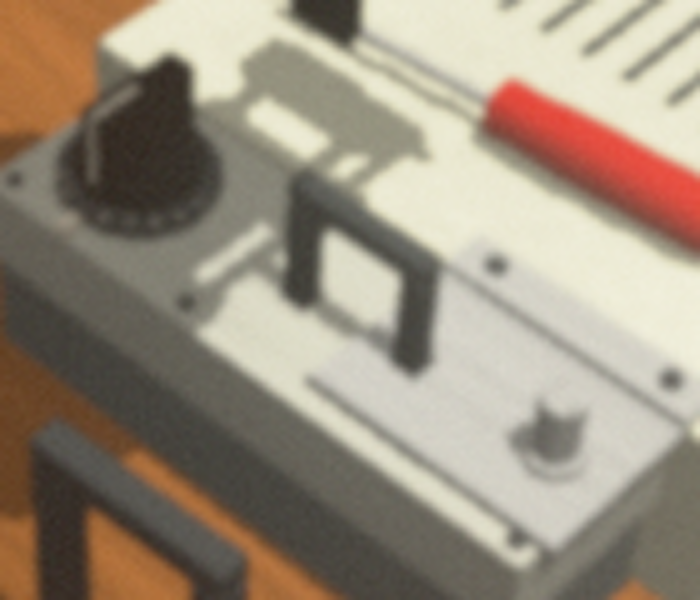

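The pointer's line, c6 (135,88)→(97,122), now faces the index lug (68,220), and the pin is still seated. I'll check the dial angle numerically.

Run:
```python
from h import *
S=lambda x,y:(285+(x+.5)/5-.5,200+(y+.5)/5-.5)
a,b=atz('side',*S(135,88),.131),atz('side',*S(97,120),.131);d=b-a;print(a,b,np.degrees(np.arctan2(-d[1],-d[0])))
im=np.load('pics/side_i.npy');D=np.load('pics/side_d.npy')
# bar top points by depth
P=np.array([atd('side',u,v) for u in range(292,330) for v in range(205,250) if D[v,u]>0])
P=P[(abs(P[:,2]-.131)<.003)];print(len(P));c=P[:,:2]-P[:,:2].mean(0);w,V=np.linalg.eigh(c.T@c);v=V[:,1];print(P.mean(0),np.degrees(np.arctan2(v[1],v[0])),P.min(0),P.max(0))
```

```text
[0.56583983 0.04032939 0.131     ] [0.54489861 0.03775584 0.131     ] 7.006172473547711
156
[0.56617381 0.03903959 0.13082879] -178.58636066260829 [0.54445563 0.03234657 0.12806705] [0.58970055 0.0469587  0.13272684]
```

Request:
send_rows(
  plan=[
    [150,-0.001,0,0.02,0],
    [150,0,0,0.03,0],
    [150,0,0,0.03,0],
    [150,0,0,0.02,0],
    [150,0,0,0.01,0],
    [150,0,0,0.0095,0],
    [150,0,0,0,0],
    [150,0,0,0,0],
    [190,0,0,0,0],
    [220,0,0,0,0],
    [255,0,0,0,0],
    [255,0,0,0,0],
    [255,0,0,0,0],
    [255,0,0,0,0],
    [255,0,0,0,0],
    [255,0,0,0,0],
  ],
)

```text
time_s: 18.43
position: [0.5675, -0.0662, 0.1306]
tcp_rot: [[-0.002, 1.0, 0.001], [1.0, 0.002, -0.0], [-0.0, 0.001, -1.0]]
force: [0.3, 1.0, 3.7]
opening: 0.111
grasp_force: 30.0
```

Opening is 9.7 mm, which matches the 10 mm bar. I'll pull up slowly.

Request:
send_rows(
  plan=[
    [255,0,0,-0.003,0],
    [255,0,0,-0.003,0],
    [255,0,0,-0.003,0],
    [255,0,0,-0.003,0],
    [255,0,0,0,0],
  ],
)

```text
time_s: 18.85
position: [0.567, -0.0661, 0.1424]
tcp_rot: [[-0.002, 1.0, -0.0], [1.0, 0.002, -0.0], [-0.0, -0.0, -1.0]]
force: [0.4, 0.3, -2.7]
opening: 0.108
grasp_force: 30.0
```

Request:
send_rows(
  plan=[
    [255,0,0,-0.006,0],
    [255,0,0,-0.006,0],
    [255,0,0,-0.006,0],
    [255,0,0,-0.006,0],
    [255,0,0,-0.006,0],
    [255,0,0,-0.01,0],
    [255,0,0,-0.02,0],
    [255,0,0,-0.02,0],
    [255,0,0,-0.02,0],
    [255,0,0,-0.02,0],
    [255,0,0,-0.02,0],
    [255,0,0,-0.015,0],
    [255,0,0,-0.01,0],
    [255,0,0,0,0],
    [255,0,0,0,0],
    [255,0,0,0,0],
    [255,0,0,0,0],
    [255,0,0,0,0],
  ],
)

```text
time_s: 20.35
position: [0.5664, -0.0659, 0.3058]
tcp_rot: [[-0.002, 1.0, -0.003], [1.0, 0.002, 0.001], [0.001, -0.003, -1.0]]
force: [0.2, -0.8, -2.6]
opening: 0.113
grasp_force: 30.0
```

Run:
```python
from h import *
im,_=snap('side','s4');s=read_state();print(s['position'],s['force'],s['grasp_force'],s['opening'],np.abs(s['qvel']).max())
cv2.imwrite('pics/c7.png',cv2.resize(im[80:320,250:450],None,fx=2.5,fy=2.5,interpolation=cv2.INTER_CUBIC))
```

```text
[ 0.56651677 -0.06597744  0.30595481] [-0.2015355  -0.58883853 -3.1378979 ] 29.977293480187654 0.11281242000189098 0.3775675492535877
```

View pics/c7.png

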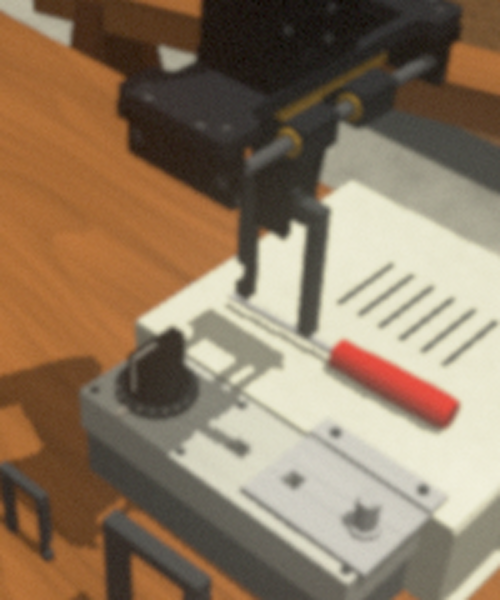

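The shackle is held upright with its feet at c7 (245,290) and (308,330), well above the rail. The pin is seated at (365,520) and the dial pointer faces the lug (125,408). Everything is as required, so I'm handing in.

```bash
python3 -c "
from rig import hand_in
print(hand_in())"
```

```text
the job is handed in; nothing more can be done
None
```

The job is handed in at about 20 s: the pin is seated in the tongue, the dial is in its open notch, and the gripper holds the shackle upright with its feet about 13 cm above the rail; the hand-in gave no verdict.

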